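Up-end the purge-gas canister into its bench bracket

TASK

The small purge-gas canister is lying on the granite beside its bench bracket. Stand it up in the bracket the way one up-ends a gas cylinder: slide it until its foot butts against the V of the bracket, then raise the valve end, keeping the foot down on the granite, and ease it upright into the V without flinging it up. Then swing the bracket's retaining arm fully closed across its front, and leave the optics and other things on the bench where they are.

Things in the scene. Friction and masses are not known exactly. Their poses are not given: they have to be found in the camera images.
- canister: Lying gas canister, bare aluminium with a paper band, 84 mm in diameter (too fat to grasp), solid, 0.6 to 0.9 kg. Along its axis: straight body 0 to 112 mm from the flat foot, rounded shoulder to 130, square brass valve block 24 x 24 mm to 192. Origin: centre of the foot; own z axis from foot to valve (level when lying, axis 42 mm up; vertical when standing); x, y arbitrary, it can roll
- valve_end (a point): Centre of the flat end of the square brass valve block, 192 mm from the foot. Lying, the block's flats start level, its underside 30 mm above the granite. The foot starts towards the bracket, 45 to 110 mm short of touching it, askew by up to 15 degrees. Raised in the V, it jams by friction if pushed hard at the wall, and tips home by itself over its last 10 to 15 degrees
- bracket: Grey steel bracket fixed to the granite: two upright walls, each 70 mm long and 120 mm high, in a V of 120 degrees. Origin: the V's inner apex, on the granite; x points out of its back, level, so the mouth opens to -x; z up. In the mouth is bare granite. A lying canister, squarely butted, has its foot's centre 24 mm before the apex; the foot slides back to the seat as it rises
- seat (a point): Point on the granite 48.5 mm in front of the V's apex (bracket x = -48.5 mm): where the centre of the canister's foot is when it stands touching both walls
- hinge_pin (a point): Hinge of the retaining arm: vertical axis at bracket x = -60, y = +68 mm, this point 99 mm above the granite; its post is 24 mm in diameter and 116 mm high
- retainer (a joint): Angle of the cranked steel retaining arm (rad): 0 fully closed, its bar across the mouth 4 mm in front of the standing canister; grows clockwise from above as it opens, to 2.0; starts at 1.15 to 1.55. Bar 16 mm tall, 12 mm thick, mid-height 99 mm: from the hinge 42 mm along bracket -x (when closed), then square on, 118 mm along -y. Stiff hinge, 0.12 N m, stays where left
- knob_top (a point): Top centre of the black upright knob by the retaining arm's free end, 18 mm in diameter, from 107 to 141 mm above the granite. From the hinge it lies at bracket (-42, -110) mm when closed, turned clockwise by the joint's angle when open
- objective: Standing steel microscope objective, 33 mm in diameter, 56 mm high, beside the bracket; origin under its centre; leave alone
- eyepiece: Standing eyepiece, 42 mm in diameter, 48 mm high; origin under its centre; leave alone
- dish: Shallow glass dish, 90 mm across, 16 mm high; origin under its centre; leave alone
- wafer_box: Clear flat single-wafer box, 118 x 118 mm, 15 mm high; origin under its centre; leave alone
- driver: Screwdriver lying on the granite, 170 mm long; origin at its middle; leave alone
- spacer: Aluminium spacer ring, 64 mm across, 30 mm high; origin under its centre; leave alone
- tweezer_pot: Dark steel pot with tweezers standing in it, 68 mm across, 75 mm high (tweezers to 130 mm); origin under its centre; leave alone

How it is judged:
By the outcome, as a careful person would: the job done as asked, in the order asked, and still so for the second after the job is handed in, with the robot touching nothing.
It also fails if it takes over 67 s, if anything falls off the work surface, if the arm or the gripper's body presses on something with over 40 N, if the wrist force passes 120 N, or if a joint passes its speed limit or range.

ROBOT

A 6-joint arm with a two-finger parallel gripper is mounted at the origin on the work surface. World frame = base frame: x ahead of the robot, y to its left, z up, the work surface at z = 0. Lengths are in m, angles in rad, forces in N, time in s.
With the tool pointing down it reaches from about 0.35 to 0.975 m from the base axis. Payload 4.9 kg.
Tool frame: the origin (TCP) lies at the very end of the fingers, on their centre line; the grasp point (between the pads) lies 19 mm behind it; z points along the fingers, y is the line along which they close (so a half turn about z gives the same grasp; the last joint's range is limited). The gripper opens to 85 mm and grips with 20 to 120 N. Pads are 22 mm wide; open, the fingers measure 114 mm over their backs; the gripper's body (76 mm by 85 mm) begins 54 mm behind the grasp point. The pads swing forward as they close: fully open they stand 13 mm farther back than shut.
Start: joints at [1.163, 0.053, 1.613, -0, 1.476, -0.119], TCP at [0.178, 0.599, 0.231] pointing down, gripper open.
Joint ranges: [-3.01, 3.01], [-1.01, 2.22], [0.06, 2.58], [-1.02, 4.17], [0.09, 2.62], [-3.14, 3.14]. Speed limits (rad/s): [2.57, 2.57, 3.14, 3.14, 3.14, 3.14].

INTERFACE

Orientations are given as a unit quaternion [w, x, y, z].
In Python, from plant import * gives the robot as it stands.
- The arm moves only by the tool jog_arm, never from a script. Its argument "moves" is a list that holds one entry, the list of rows, each a list of 7 numbers: the finger opening in cm, from 0 to 8.54, then the shift along the tool's x, y, z in cm, then the turn, a rotation vector about the tool's x, y, z in rad. A call has 1 to 20 rows; each row shifts and turns the commanded pose from where the row before left it, along the tool's axes as they then stand; what a row does not reach is not made up. A row lasts 1/12 s, in which the tool goes at most 41.7 mm and 7.16 degrees, less where a joint would pass 70% of its speed; a pose out of reach is approached as far as the arm can. A call is refused whole if a number of a shift passes 4.17 or a number of a turn 0.125, either way. A call with a gripper value outside its range is refused whole. The fingers move at their own pace and stop on an object; the grip force is fixed at half the most. Time passes only in rows, so rows that do not move let the fingers close. It gives the time, the measured TCP pose, the force, the opening and the grip force at its end, in the units of the state.
- state(): the state, without advancing time (a new reading comes with each control period).
- grab_frame(name): name is "scene" or "top"; returns a dict with "color" (480x640x3 uint8, blue, green, red), "depth" (480x640 float32, m along the optical axis (not along the pixel's ray), 0 where there is no reading), "fx", "fy", "cx", "cy" (pixels), "R" (3x3) and "t" (3): a world point X has camera coordinates R X + t. Camera axes: x right, y down, z forward; pixel columns grow to the right and rows downward; lengths in m; the calibration is good to about 2 mm. A picture is of the moment at which its call begins.
- job_done(): hands the job in; it is judged then, once.
Trained networks look in a picture, given as the dict that the camera call returned (one of the last four; its "shot" number tells which), for a name from the list of things; names that differ only in an ending like _2 or _b are one class to them, and where a whole thing is asked for, a point or a joint stands for the part that bears it (a point fixed in the world has none). Each returns a list of dicts, best first, with "p" (0 to 1); they miss things now and then, are a little off and sometimes report something else, mostly with a low value. They report only what shows in the picture. A call takes as long as a camera call.
- recognise(name, picture): "rect" ([centre column, centre row, width, height] in pixels, round what is visible of it).
- regions_of(name, picture): "pixels" (480x640 bool, what is visible of it) and "rect" ([centre column, centre row, width, height] in pixels, round what is visible of it).
The state is a dict: "time": time; "joint_pos": joint angles; "joint_vel": joint speeds; "joint_efforts": joint torques, N m; "tool_pos": TCP position; "tool_rot": TCP orientation; "contact_force": force on the tool from outside, world axes, zero at the start; "ft_torque": the same for the moment, N m; "gripper_width": opening from 0.0 (shut) to 1.0 (fully open); "grasp_force": force on a finger pad.
Only numpy, scipy, OpenCV 4.12 (cv2) and the standard library are available. Lean on these libraries where they do the work, as an engineer would, in place of code of your own. Each camera call takes 0.05 s, during which the arm holds its last target. There are 200 camera calls.

## Working session

There is one attempt and no reset: what is moved stays moved. The work goes in short steps, Python scripts to look and compute and a tool call to move; the robot and the scene stay as the last step left them, time stands still between calls to the robot, and variables do not carry over. Pictures are saved under pics/ and viewed, at most 10 in all, crops included, and the job is handed in when it is done.

Besides the shell and the picture viewer there is one more tool, called after "Request:" as name([rows], argument=value, ...), one row to a line, values as JSON. jog_arm: Moves the arm, as the interface text tells. Its arguments: {"type":"object","properties":{"moves":{"type":"array"}},"required":["moves"]}

```bash
ls; mkdir -p pics; cat > h.py <<'E'
from plant import *
import numpy as np, cv2
def world(f,px):
    "world points of mask pixels from depth"
    v,u=np.nonzero(px&(f["depth"]>0)); d=f["depth"][v,u]
    c=np.c_[(u-f["cx"])/f["fx"]*d,(v-f["cy"])/f["fy"]*d,d]
    return (c-f["t"])@f["R"]
E
python3 - <<'E'
from h import *
s=state(); print(s)
fs={}
for n in ("scene","top"):
    f=grab_frame(n); fs[n]=f; cv2.imwrite(f"pics/{n}0.png",f["color"])
    print(n,f["shot"],f["fx"],(-f["R"].T@f["t"]).round(3),f["R"].round(3).tolist())
    for k in "canister valve_end bracket hinge_pin retainer knob_top objective eyepiece dish wafer_box driver spacer tweezer_pot".split():
        r=regions_of(k,f)
        for q in r[:2]:
            if q["p"]<.3: continue
            p=world(f,q["pixels"])
            print(n,k,round(q["p"],2),np.round(q["rect"]),q["pixels"].sum(),"lo",np.percentile(p,3,0).round(3) if len(p) else 0,"med",np.median(p,0).round(3),"hi",np.percentile(p,97,0).round(3))
E
```

```text
pics
{'time': 0.0, 'joint_pos': array([ 1.16299644e+00,  5.33728047e-02,  1.61429529e+00,  3.66655338e-06,
        1.47599155e+00, -1.19005647e-01]), 'joint_vel': array([-0.00017098,  0.00069836,  0.00039867, -0.00038144, -0.0005476 ,
        0.00174185]), 'joint_efforts': array([ 3.51657563e-04, -3.93688345e+01, -3.70174491e+01, -1.73623703e-04,
        7.08846506e-03,  1.21199434e-05]), 'tool_pos': array([0.17775174, 0.5985425 , 0.23005236]), 'tool_rot': array([-2.70851239e-04,  1.43895948e-01,  9.89592284e-01, -9.97377358e-04]), 'contact_force': array([-0.69938891, -0.04564634, -0.12816631]), 'ft_torque': array([-0.03187116, -0.03080768,  0.01469141]), 'grasp_force': 0.0, 'gripper_width': 1.0000013845604263}
scene 1 610.074286661344 [1.497 0.126 1.027] [[-0.114, 0.993, 0.01], [0.673, 0.085, -0.734], [-0.73, -0.078, -0.679]]
scene canister 0.75 [288. 294.  86.  43.] 2778 lo [ 0.598 -0.12   0.026] med [ 0.645 -0.015  0.067] hi [0.666 0.054 0.086]
scene valve_end 0.59 [288. 294.  90.  42.] 2775 lo [ 0.599 -0.121  0.027] med [ 0.645 -0.015  0.067] hi [0.666 0.054 0.086]
scene valve_en
[... 3251 characters left out ...]
0.76 [430. 351.  64.  66.] 2542 lo [ 0.243 -0.295  0.007] med [ 0.304 -0.234  0.016] hi [ 0.363 -0.172  0.021]
top wafer_box 0.74 [332. 257.  57.  18.] 364 lo [ 0.498 -0.054  0.102] med [0.514 0.015 0.108] hi [0.527 0.063 0.143]
top driver 0.87 [501. 288.  56.  52.] 408 lo [ 0.395 -0.455  0.013] med [ 0.429 -0.421  0.023] hi [ 0.503 -0.35   0.03 ]
top driver 0.63 [298. 224. 122.  80.] 2755 lo [ 0.506 -0.029  0.005] med [0.595 0.157 0.014] hi [0.664 0.216 0.122]
top spacer 0.6 [251. 277.  25.  30.] 417 lo [ 0.443  0.154 -0.001] med [0.469 0.185 0.029] hi [0.501 0.213 0.036]
top tweezer_pot 0.87 [153. 214.  42.  32.] 1019 lo [ 0.572  0.373 -0.   ] med [0.606 0.411 0.041] hi [0.634 0.437 0.115]
```

```bash
python3 - <<'E'
from h import *
fs=[grab_frame("scene"),grab_frame("top")]
im=[cv2.resize(fs[0]["color"][205:365,230:430],(800,640))[:600],cv2.resize(fs[1]["color"][140:300,240:440],(800,640))[:600]]
cv2.imwrite("pics/a.png",im[0]); cv2.imwrite("pics/b.png",im[1])
for f in fs:
    m=np.ones(f["depth"].shape,bool); P=world(f,m)
    g=(P[:,0]>.3)&(P[:,0]<.75)&(P[:,1]>-.2)&(P[:,1]<.3); P=P[g]
    print("granite z",np.median(P[np.abs(P[:,2])<.01,2]))
    # wall tops
    w=P[(P[:,2]>.112)&(P[:,2]<.128)&(P[:,1]>.08)]
    print("walltop",len(w),np.median(w[:,2])); 
    h=np.histogram2d(w[:,0],w[:,1],bins=[np.arange(.44,.76,.01),np.arange(.08,.26,.01)])[0].astype(int)
    for i,r in enumerate(h):
        if r.any(): print(round(.44+.01*i,2),r)
    k=P[(P[:,2]>.133)&(P[:,2]<.15)]; print("knob",len(k),k.mean(0))
    b=P[(P[:,2]>.10)&(P[:,2]<.112)&(P[:,1]<.12)&(P[:,0]<.58)]; mu=b.mean(0); print("bar",len(b),mu,np.linalg.svd(b[:,:2]-mu[:2],full_matrices=False)[2][0],b.min(0),b.max(0))
    c=regions_of("canister",f)[0]; p=world(f,c["pixels"])
    np.save(f"can_{f['shot']}.npy",p)
    from scipy.optimize import least_squares
    q=p[(p[:,2]>.045)&(p[:,2]<.1)&(p[:,1]>-.035)]
    def res(v): # axis through (x0+ a*y)
        n=np.hypot(1,v[1]); return np.hypot((q[:,0]-v[0]-v[1]*q[:,1])/n,q[:,2]-v[2])-.042
    s=least_squares(res,[.62,0,.042],loss="soft_l1",f_scale=.002); print("axis x=",s.x,"rms",np.std(s.fun))
    d=np.array([-s.x[1],-1])/np.hypot(1,s.x[1]); a=p[:,:2]@d
    print("dir",d,"yext along axis",np.percentile(a,[0.5,1,2,98,99,99.5]))
E
```

```text
granite z 0.000881548606642919
walltop 253 0.11953900877832871
0.54 [0 5 1 0 0 0 0 0 0 0 0 0 0 0 0 0 0]
0.55 [ 0 12  3  0  0  0  0  0  0  0  0  0  0  0  0  0  0]
0.56 [ 0  1 19  1  0  0  0  0  0  0  0  0  0  0  0  0  0]
0.57 [ 0  0  9 12  0  0  0  0  0  0  0  0  0  0  0  0  0]
0.58 [ 0  0  0 18  1  0  0  0  0  0  0  0  0  0  0  0  0]
0.59 [ 0  0  0  3 17  0  0  0  0  0  0  0  0  0  0  0  0]
0.6 [ 0  0  0  0 15  6  0  0  0  0  0  0  0  0  0  0  0]
0.61 [0 0 0 0 7 5 0 0 0 0 0 0 0 0 0 0 0]
0.62 [ 0  0  0  2 20  1  0  0  0  0  0  0  0  0  0  0  0]
0.63 [ 0  0  0 12  9  0  0  0  0  0  0  0  0  0  0  0  0]
0.64 [ 0  0  3 16  0  0  0  0  0  0  0  0  0  0  0  0  0]
0.65 [ 0  0 16  7  0  0  0  0  0  0  0  0  0  0  0  0  0]
0.66 [ 0  5 16  0  0  0  0  0  0  0  0  0  0  0  0  0  0]
0.67 [0 7 4 0 0 0 0 0 0 0 0 0 0 0 0 0 0]
knob 53 [ 0.52796613 -0.04930793  0.13956739]
bar 400 [0.52366801 0.0230476  0.10631222] [-0.200189  -0.9797573] [ 0.49231353 -0.05585489  0.1001152 ] [0.5797451  0.11162846 0.11192218]
axis x= [ 0.61821449 -0.18540505  0.04277511] rms 0.002283295056895305
dir [ 0.18229827 -0.
[... 574 characters left out ...]
0  0  0  0]
0.62 [ 0  0  0  7 12  0  0  0  0  0  0  0  0  0  0  0  0]
0.63 [ 0  0  0 15  3  0  0  0  0  0  0  0  0  0  0  0  0]
0.64 [ 0  0  9 11  0  0  0  0  0  0  0  0  0  0  0  0  0]
0.65 [ 0  0 16  2  0  0  0  0  0  0  0  0  0  0  0  0  0]
0.66 [0 8 9 0 0 0 0 0 0 0 0 0 0 0 0 0 0]
0.67 [0 0 1 0 0 0 0 0 0 0 0 0 0 0 0 0 0]
knob 54 [ 0.5241904  -0.05002974  0.14035028]
bar 328 [0.51335889 0.02114297 0.10710071] [ 0.01891871 -0.99982103] [ 0.49503765 -0.05382713  0.10034407] [0.57599094 0.10852398 0.11184262]
axis x= [0.62  0.    0.042] rms nan
dir [-0. -1.] yext along axis [-0.21689893 -0.21538382 -0.21388141 -0.15302133 -0.15284849 -0.15277343]
  ret = _var(a, axis=axis, dtype=dtype, out=out, ddof=ddof,
  arrmean = um.true_divide(arrmean, div, out=arrmean,
  ret = ret.dtype.type(ret / rcount)
```

View pics/a.png

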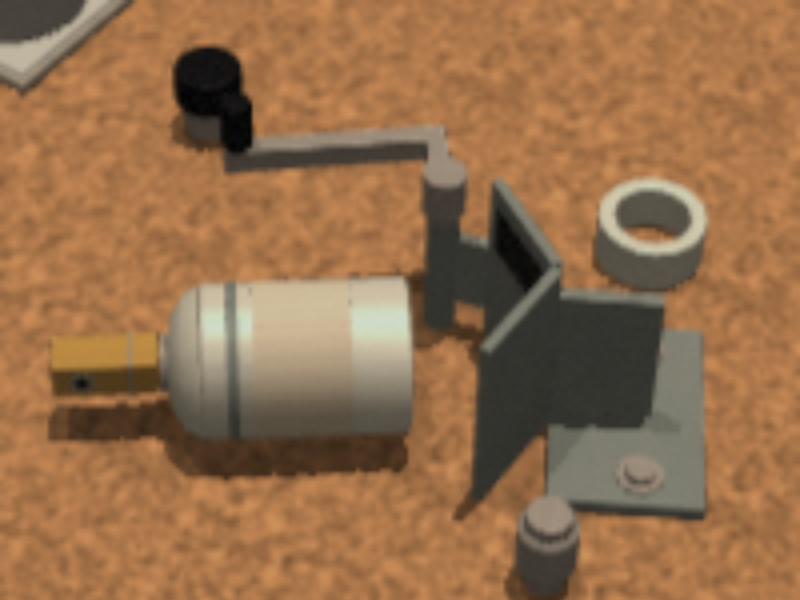

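View pics/b.png

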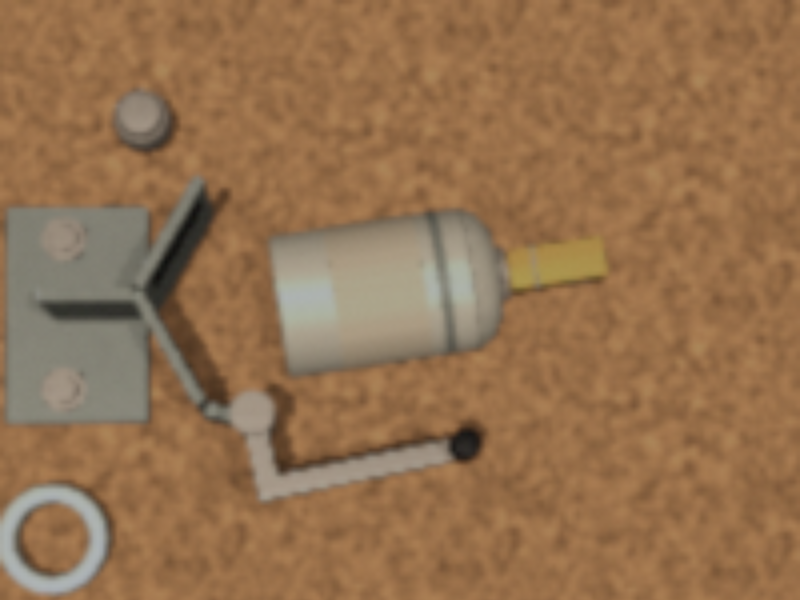

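```bash
cat >> h.py <<'E'
def pts(f,lo,hi):
    P=world(f,np.ones(f["depth"].shape,bool)); return P[((P>lo)&(P<hi)).all(1)]
def line(p):
    l=cv2.fitLine(p[:,:2].astype(np.float32),cv2.DIST_HUBER,0,.001,.001).ravel(); return l[2:],l[:2]*np.sign(l[1])
def canister(f,y1=.07,lo=(.55,-.2,.02)):
    from scipy.optimize import least_squares
    p=pts(f,np.array(lo),np.array([.69,y1,.1])); p=p[~((p[:,0]<.56)&(p[:,2]>.09))]
    q=p[(p[:,2]>.05)&(p[:,1]>p[:,1].max()-.09)]
    res=lambda v:np.hypot((q[:,0]-v[0]-v[1]*q[:,1])/np.hypot(1,v[1]),q[:,2]-v[2])-.042
    s=least_squares(res,[.62,-.15,.042],loss="soft_l1",f_scale=.002)
    v=s.x; d=np.array([-v[1],-1])/np.hypot(1,v[1]); o=np.array([v[0],0])
    t=p[(np.abs((p[:,:2]-o)@np.array([-d[1],d[0]]))<.045)]; a=(t[:,:2]-o)@d
    return v,np.std(s.fun),d,o,np.percentile(a,[.3,1,99,99.7])
E
python3 - <<'E'
from h import *
for n in ("scene","top"):
    f=grab_frame(n)
    w=pts(f,np.array([.53,.08,.114]),np.array([.69,.2,.126]))
    A=w[w[:,0]<.603]; B=w[w[:,0]>.617]; (pa,da),(pb,db)=line(A),line(B)
    t=np.linalg.solve(np.c_[da,-db],pb-pa); ap=pa+t[0]*da; x=da+db; x/=np.linalg.norm(x)
    print(n,"wall mid apex",ap,"angle",np.degrees(np.arccos(da@db)),"xb",x,"yaw",np.degrees(np.arctan2(x[1],x[0])))
    for W,d in((A,da),(B,db)):
        r=(W[:,:2]-ap)@np.array([-d[1],d[0]]); print("  wall thick pct",np.percentile(r,[3,97]).round(4),"along",np.percentile((W[:,:2]-ap)@d,[1,99]).round(4))
    h=pts(f,np.array([.51,.06,.112]),np.array([.575,.15,.12])); print(" post-ish",len(h),np.median(h,0))
    print(" can",canister(f))
E
```

```text
scene wall mid apex [0.6119837  0.13265027] angle 119.4697 xb [-0.01180669  0.9999303 ] yaw 90.67648
  wall thick pct [-0.004   0.0051] along [-0.0767 -0.0117]
  wall thick pct [-0.0027  0.0045] along [-0.0689 -0.0072]
 post-ish 108 [0.54913371 0.07409533 0.11710738]
 can (array([ 0.61863385, -0.20612284,  0.04276034]), np.float64(0.0032880940226031417), array([ 0.20187887, -0.9794105 ]), array([0.61863385, 0.        ]), array([-0.05431553, -0.05299638,  0.13179929,  0.13414502]))
top wall mid apex [0.60733163 0.1320839 ] angle 119.65517 xb [-0.02489193  0.9996901 ] yaw 91.426346
  wall thick pct [-0.0033  0.0033] along [-0.0707 -0.0078]
  wall thick pct [-0.0036  0.0036] along [-0.0702 -0.0126]
 post-ish 95 [0.54513424 0.07020404 0.11675832]
 can (array([ 0.61788674, -0.17129498,  0.04263123]), np.float64(0.0023663823885434897), array([ 0.1688359 , -0.98564417]), array([0.61788674, 0.        ]), array([-0.0553077 , -0.05438181,  0.13067015,  0.13433499]))
```

```bash
cat > p.py <<'E'
from h import *
from scipy.spatial.transform import Rotation as Ro
XB=np.array([-.018,1,0]);XB/=np.linalg.norm(XB); YB=np.array([-XB[1],XB[0],0]); AP=np.array([.6095,.1288,0])
def pose():
    s=state(); q=s["tool_rot"]; return Ro.from_quat([q[1],q[2],q[3],q[0]]),np.array(s["tool_pos"])
def ori(fwd,tilt):
    "tool rotation: tool x level part along fwd (towards bracket), tilt>0 points fingers at the bracket"
    f=np.append(fwd,0)/np.linalg.norm(fwd); z=np.array([0,0,-1.]); y=np.cross(z,f)
    return Ro.from_matrix(np.c_[f,y,z])*Ro.from_euler("y",tilt,degrees=True)
def rows(R1,p1,N,grip,R0=None,p0=None):
    if R0 is None: R0,p0=pose()
    v=(R0.inv()*R1).as_rotvec()/N; S=sum(Ro.from_rotvec(v*k).as_matrix() for k in range(N))
    p=np.linalg.solve(S,R0.inv().apply(p1-p0)); M=sum(Ro.from_rotvec(v*k).as_matrix() for k in range(N//2))@p
    print(N,"x",[grip]+(p*100).round(2).tolist()+v.round(4).tolist(),"mid",(p0+R0.apply(M)).round(3),"end",p1.round(3))
    return p,v
def st():
    s=state(); print("t",round(s["time"],2),"q",s["joint_pos"].round(3),"p",s["tool_pos"].round(4),"F",np.round(s["contact_force"],1),"w",round(s["gripper_width"]*8.5,2),"g",round(s["grasp_force"],1))
    R,p=pose(); z=R.as_matrix()[:,2]; x=R.as_matrix()[:,0]
    print(" tool x",x.round(3),"z",z.round(3))
    open("log.txt","a").write(repr((s["joint_pos"].tolist(),s["tool_pos"].tolist(),s["tool_rot"].tolist()))+"\n")
E
python3 - <<'E'
from p import *
st(); f=np.array([-.18,.983])
R1=ori(f,0); p1=np.array([.65,-.17,.24]); rows(R1,p1,24,5)
R2=ori(f,50); p2=np.array([.650,-.169,.1]); rows(R2,p2,10,5,R1,p1)
E
```

```text
t 1.7 q [ 1.163  0.053  1.613  0.     1.476 -0.119] p [0.178  0.5991 0.2313] F [ 0.1 -0.6 -0.1] w 8.53 g 0.0
 tool x [-0.959  0.285  0.   ] z [-0.  0. -1.]
24 x [5, -3.87, -0.8, -0.04, -0.0, -0.0, 0.0459] mid [0.523 0.281 0.236] end [ 0.65 -0.17  0.24]
10 x [5, -0.54, 0.0, 1.34, 0.0, 0.0873, 0.0] mid [ 0.653 -0.185  0.17 ] end [ 0.65  -0.169  0.1  ]
```

Request:
jog_arm([
  [[5,-3.87,-0.8,-0.04,0,0,0.046],[5,-3.87,-0.8,-0.04,0,0,0.046],[5,-3.87,-0.8,-0.04,0,0,0.046],[5,-3.87,-0.8,-0.04,0,0,0.046],[5,-3.87,-0.8,-0.04,0,0,0.046],[5,-3.87,-0.8,-0.04,0,0,0.046],[5,-3.87,-0.8,-0.04,0,0,0.046],[5,-3.87,-0.8,-0.04,0,0,0.046],[5,-3.87,-0.8,-0.04,0,0,0.046],[5,-3.87,-0.8,-0.04,0,0,0.046],[5,-3.87,-0.8,-0.04,0,0,0.046],[5,-3.87,-0.8,-0.04,0,0,0.046],[5,-3.87,-0.8,-0.04,0,0,0.046],[5,-3.87,-0.8,-0.04,0,0,0.046],[5,-3.87,-0.8,-0.04,0,0,0.046],[5,-3.87,-0.8,-0.04,0,0,0.046],[5,-3.87,-0.8,-0.04,0,0,0.046],[5,-3.87,-0.8,-0.04,0,0,0.046],[5,-3.87,-0.8,-0.04,0,0,0.046],[5,-3.87,-0.8,-0.04,0,0,0.046]],
])

```text
time: 3.37
tool_pos: [0.6347, -0.0142, 0.2394]
tool_rot: [0.0, 0.569, 0.822, 0.0]
contact_force: [0.4, 0.5, -0.2]
gripper_width: 0.591
grasp_force: 0.0
```

Request:
jog_arm([
  [[5,-3.87,-0.8,-0.04,0,0,0.046],[5,-3.87,-0.8,-0.04,0,0,0.046],[5,-3.87,-0.8,-0.04,0,0,0.046],[5,-3.87,-0.8,-0.04,0,0,0.046],[5,-0.54,0,1.34,0,0.0873,0],[5,-0.54,0,1.34,0,0.0873,0],[5,-0.54,0,1.34,0,0.0873,0],[5,-0.54,0,1.34,0,0.0873,0],[5,0,0,0,0,0,0]],
])

```text
time: 4.12
tool_pos: [0.6488, -0.1859, 0.1795]
tool_rot: [-0.137, 0.633, 0.753, 0.111]
contact_force: [-1.1, -0.5, -1.5]
gripper_width: 0.587
grasp_force: 0.0
```

```bash
python3 - <<'E'
from p import *
st(); f=np.array([-.18,.983])
rows(ori(f,50),np.array([.650,-.169,.1]),6,5)
E
```

```text
t 4.12 q [-0.502  0.326  1.42   0.271  1.627 -0.691] p [ 0.6488 -0.1859  0.1795] F [-1.1 -0.5 -1.5] w 4.99 g 0.0
 tool x [-0.16   0.924  0.347] z [-0.067  0.341 -0.938]
6 x [5, -0.49, 0.08, 1.28, -0.0003, 0.0863, -0.0017] mid [ 0.65  -0.183  0.139] end [ 0.65  -0.169  0.1  ]
```

Request:
jog_arm([
  [[5,-0.49,0.08,1.28,0,0.0863,-0.0017],[5,-0.49,0.08,1.28,0,0.0863,-0.0017],[5,-0.49,0.08,1.28,0,0.0863,-0.0017],[5,-0.49,0.08,1.28,0,0.0863,-0.0017],[5,-0.49,0.08,1.28,0,0.0863,-0.0017],[5,-0.49,0.08,1.28,0,0.0863,-0.0017],[5,0,0,0,0,0,0]],
])

```text
time: 4.7
tool_pos: [0.6504, -0.1659, 0.0996]
tool_rot: [-0.326, 0.579, 0.697, 0.269]
contact_force: [-0.4, 0.3, -2.2]
gripper_width: 0.584
grasp_force: 0.0
```

```bash
python3 - <<'E'
from p import *
st(); f=np.array([-.18,.983])
rows(ori(f,50),np.array([.636,-.094,.030]),8,5)
for n in ("scene","top"):
    g=grab_frame(n); b=pts(g,np.array([.55,-.2,.02]),np.array([.69,0,.06]))
    hsv=cv2.cvtColor(g["color"],cv2.COLOR_BGR2HSV); m=(hsv[...,1]>130)&(hsv[...,0]>18)&(hsv[...,0]<32)
    P=world(g,m); P=P[(P[:,2]>.03)&(P[:,2]<.07)&(P[:,0]>.58)&(P[:,0]<.68)&(P[:,1]<-.05)&(P[:,1]>-.2)]
    print(n,len(P),P.min(0) if len(P) else 0,P.max(0) if len(P) else 0,line(P[P[:,2]>.049]) if len(P)>9 else 0)
cv2.imwrite("pics/c.png",cv2.resize(grab_frame("scene")["color"][205:365,230:430],(640,512)))
E
```

```text
t 4.7 q [-0.593  0.617  1.317  0.601  1.85  -0.806] p [ 0.6504 -0.1659  0.0996] F [-0.4  0.3 -2.2] w 4.97 g 0.0
 tool x [-0.117  0.632  0.766] z [-0.143  0.753 -0.643]
8 x [5, -0.08, -0.01, 1.26, -0.0006, 0.0, 0.0001] mid [ 0.643 -0.13   0.065] end [ 0.636 -0.094  0.03 ]
scene 4 [ 0.63490013 -0.09764328  0.03382857] [ 0.64567779 -0.0764474   0.05389249] 0
top 189 [ 0.62019858 -0.13467624  0.04021104] [ 0.65158386 -0.07801189  0.06405521] (array([ 0.63803387, -0.11648423], dtype=float32), array([-0.07799417,  0.99695385], dtype=float32))
```

View pics/c.png

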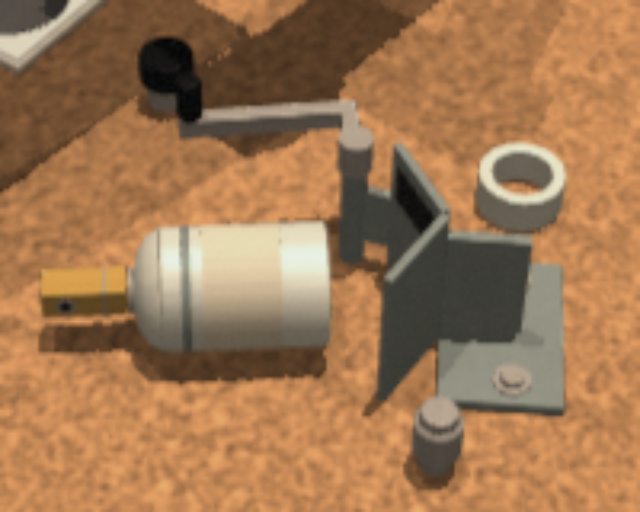

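Request:
jog_arm([
  [[5,-0.08,-0.03,1.26,0,0,0],[5,-0.08,-0.03,1.26,0,0,0],[5,-0.08,-0.03,1.26,0,0,0],[5,-0.08,-0.03,1.26,0,0,0],[5,-0.08,-0.03,1.26,0,0,0],[5,-0.08,-0.03,1.26,0,0,0],[5,-0.08,-0.03,1.26,0,0,0],[5,-0.08,-0.03,1.26,0,0,0],[5,0,0,0,0,0,0],[5,0,0,0,0,0,0]],
])

```text
time: 5.68
tool_pos: [0.6367, -0.0949, 0.0345]
tool_rot: [-0.323, 0.578, 0.699, 0.27]
contact_force: [0.2, -0.1, 0.8]
gripper_width: 0.583
grasp_force: 0.0
```

```bash
python3 - <<'E'
from p import *
st()
cv2.imwrite("pics/d.png",np.hstack([cv2.resize(grab_frame("scene")["color"][205:365,200:360],(400,400)),cv2.resize(grab_frame("top")["color"][140:300,290:450],(400,400))]))
E
```

```text
t 5.68 q [-0.524  0.611  1.451  0.625  1.704 -0.834] p [ 0.6367 -0.0949  0.0345] F [ 0.2 -0.1  0.8] w 4.95 g 0.0
 tool x [-0.123  0.634  0.763] z [-0.139  0.75  -0.646]
```

View pics/d.png

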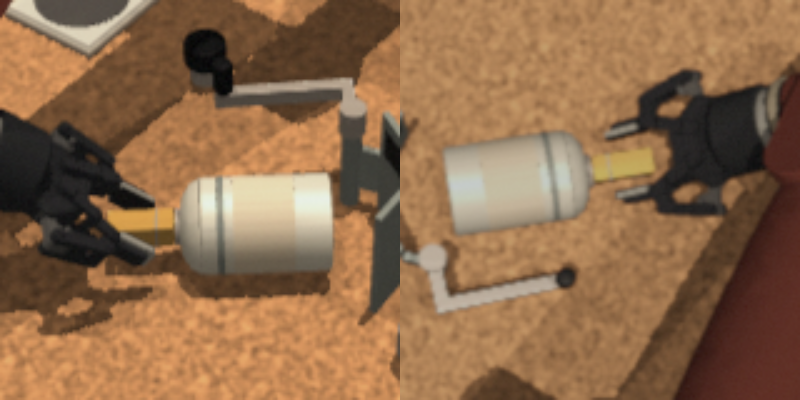

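Request:
jog_arm([
  [[5,-0.23,0,0.19,0,0,0],[0,0,0,0,0,0,0],[0,0,0,0,0,0,0],[0,0,0,0,0,0,0],[0,0,0,0,0,0,0],[0,0,0,0,0,0,0],[0,0,0,0,0,0,0],[0,0,0,0,0,0,0],[0,0,0,0,0,0,0]],
])

```text
time: 6.53
tool_pos: [0.6376, -0.0963, 0.0327]
tool_rot: [-0.321, 0.578, 0.699, 0.27]
contact_force: [0.4, -3.0, 2.1]
gripper_width: 0.269
grasp_force: 58.9
```

```bash
python3 - <<'E'
from p import *
st()
for n in("scene","top"): print(canister(grab_frame(n)))
E
```

```text
t 6.53 q [-0.525  0.615  1.448  0.625  1.7   -0.836] p [ 0.6376 -0.0963  0.0327] F [ 0.4 -3.   2.1] w 2.29 g 58.9
 tool x [-0.124  0.636  0.762] z [-0.137  0.749 -0.648]
(array([ 0.61859363, -0.22456235,  0.04275765]), np.float64(0.003267551560918468), array([ 0.21910573, -0.97570112]), array([0.61859363, 0.        ]), array([-0.05453199, -0.05323767,  0.16003744,  0.16697777]))
(array([ 0.61815248, -0.18678619,  0.04243047]), np.float64(0.0022952554171631746), array([ 0.18361064, -0.98299905]), array([0.61815248, 0.        ]), array([-0.05560958, -0.05425399,  0.16194914,  0.16732936]))
```

```bash
cat >> p.py <<'E'
L,H=.168,.003
TILT0=50.
def tool(phi,cx=None,fwd=XB[:2],tilt=None,lat=0.,cz=None):
    "tool pose that holds the canister at elevation phi (deg), foot centre at bracket x=cx"
    ph=np.radians(phi); cx=-.042*np.sqrt(np.sin(ph)**2+1/3) if cx is None else cx
    f=np.append(fwd,0)/np.linalg.norm(fwd); up=np.array([0,0,1.])
    a=-f*np.cos(ph)+up*np.sin(ph); u=f*np.sin(ph)+up*np.cos(ph)
    G=AP+cx*XB+lat*YB+up*.042*np.cos(ph)+L*a+H*u
    R=ori(fwd,(TILT0-phi) if tilt is None else tilt)
    return R,G+.019*R.as_matrix()[:,2]
E
python3 - <<'E'
from p import *
R,p=pose(); print("tilt",np.degrees(np.arcsin(R.as_matrix()[2,0])))
R1,p1=tool(0,-.030); rows(R1,p1,12,0)
rows(*tool(0,-.022),8,0,R1,p1)
E
```

```text
tilt 49.62838261445496
12 x [0, 0.24, -0.17, 0.28, -0.0104, 0.0005, 0.0094] mid [ 0.624 -0.076  0.033] end [ 0.613 -0.055  0.033]
8 x [0, 0.06, 0.0, 0.08, 0.0, 0.0, 0.0] mid [ 0.613 -0.051  0.033] end [ 0.613 -0.047  0.033]
```

Request:
jog_arm([
  [[0,0.24,-0.17,0.28,-0.0104,0,0.0094],[0,0.24,-0.17,0.28,-0.0104,0,0.0094],[0,0.24,-0.17,0.28,-0.0104,0,0.0094],[0,0.24,-0.17,0.28,-0.0104,0,0.0094],[0,0.24,-0.17,0.28,-0.0104,0,0.0094],[0,0.24,-0.17,0.28,-0.0104,0,0.0094],[0,0.24,-0.17,0.28,-0.0104,0,0.0094],[0,0.24,-0.17,0.28,-0.0104,0,0.0094],[0,0.24,-0.17,0.28,-0.0104,0,0.0094],[0,0.24,-0.17,0.28,-0.0104,0,0.0094],[0,0.24,-0.17,0.28,-0.0104,0,0.0094],[0,0.24,-0.17,0.28,-0.0104,0,0.0094],[0,0,0,0,0,0,0],[0,0,0,0,0,0,0]],
])

```text
time: 7.8
tool_pos: [0.6119, -0.053, 0.0325]
tool_rot: [-0.301, 0.635, 0.647, 0.295]
contact_force: [0.3, 0.1, 2.6]
gripper_width: 0.271
grasp_force: 58.9
```

```bash
python3 - <<'E'
from p import *
st(); rows(*tool(0,-.022),8,0)
for n in("scene","top"): print(canister(grab_frame(n),.115,(.56,-.2,.045)))
E
```

```text
t 7.8 q [-0.519  0.485  1.64   0.716  1.564 -0.752] p [ 0.6119 -0.053   0.0325] F [0.3 0.1 2.6] w 2.3 g 58.9
 tool x [-0.012  0.645  0.764] z [-0.014  0.764 -0.645]
8 x [0, 0.05, 0.01, 0.06, -0.0001, 0.0004, 0.0] mid [ 0.612 -0.05   0.033] end [ 0.613 -0.047  0.033]
(array([0.60615283, 0.05664305, 0.04331978]), np.float64(0.008492289687675472), array([-0.0565524 , -0.99839963]), array([0.60615283, 0.        ]), array([-0.11610925, -0.11398428,  0.12058078,  0.12579473]))
(array([ 0.60905524, -0.00215565,  0.04261705]), np.float64(0.004096182278051771), array([ 0.00215565, -0.99999768]), array([0.60905524, 0.        ]), array([-0.11080368, -0.10125047,  0.11800821,  0.12513189]))
```

Request:
jog_arm([
  [[0,0.06,0,0.08,0,0,0],[0,0.06,0,0.08,0,0,0],[0,0.06,0,0.08,0,0,0],[0,0.06,0,0.08,0,0,0],[0,0.06,0,0.08,0,0,0],[0,0,0,0,0,0,0]],
])

```text
time: 8.4
tool_pos: [0.6125, -0.0501, 0.0326]
tool_rot: [-0.299, 0.636, 0.648, 0.294]
contact_force: [0.2, -5.0, 4.0]
gripper_width: 0.273
grasp_force: 59.6
```

Request:
jog_arm([
  [[0,0.06,0,0.08,0,0,0],[0,0.06,0,0.08,0,0,0],[0,0.06,0,0.08,0,0,0],[0,0,0,0,0,0,0]],
])

```text
time: 8.73
tool_pos: [0.6128, -0.0495, 0.0326]
tool_rot: [-0.297, 0.637, 0.648, 0.293]
contact_force: [-2.4, -15.0, 5.8]
gripper_width: 0.273
grasp_force: 60.5
```

```bash
python3 - <<'E'
from p import *
st()
cv2.imwrite("pics/e.png",np.hstack([cv2.resize(grab_frame("scene")["color"][205:365,240:400],(400,400)),cv2.resize(grab_frame("top")["color"][140:300,260:420],(400,400))]))
E
```

```text
t 8.73 q [-0.513  0.479  1.645  0.715  1.555 -0.748] p [ 0.6128 -0.0495  0.0326] F [ -2.4 -15.    5.8] w 2.32 g 60.5
 tool x [-0.013  0.651  0.759] z [-0.012  0.759 -0.651]
```

View pics/e.png

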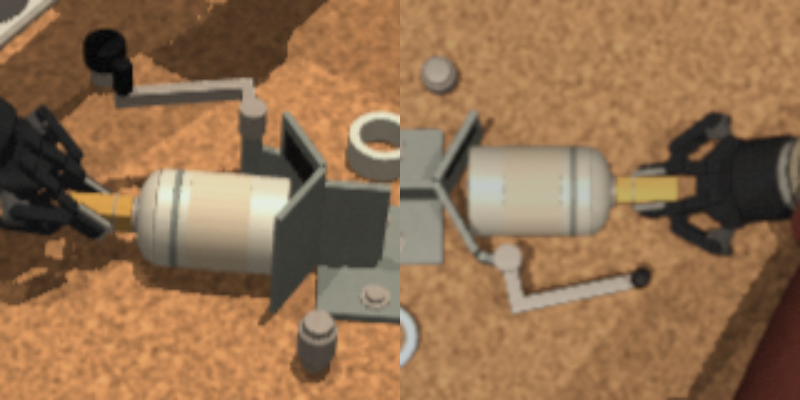

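```bash
cat >> p.py <<'E'
def lift(phis,N,dx=-.001,grip=0):
    for a,b in zip(phis[:-1],phis[1:]):
        c=lambda q:-.042*np.sqrt(np.sin(np.radians(q))**2+1/3)+dx*min(1,q/12.5)
        rows(*tool(b,c(b)),N,grip,*tool(a,c(a)))
E
python3 - <<'E'
from p import *
print(tool(0)[1]); lift([0,12.5,25,37.5,50],10)
E
```

```text
[ 0.61269797 -0.04886509  0.03278704]
10 x [0, 0.22, -0.0, -0.24, 0.0, -0.0218, 0.0] mid [ 0.613 -0.05   0.049] end [ 0.613 -0.05   0.065]
10 x [0, 0.2, 0.0, -0.22, 0.0, -0.0218, 0.0] mid [ 0.613 -0.048  0.08 ] end [ 0.613 -0.045  0.095]
10 x [0, 0.18, -0.0, -0.2, -0.0, -0.0218, 0.0] mid [ 0.613 -0.041  0.107] end [ 0.612 -0.035  0.119]
10 x [0, 0.19, 0.0, -0.17, 0.0, -0.0218, -0.0] mid [ 0.612 -0.027  0.129] end [ 0.612 -0.018  0.139]
```

Request:
jog_arm([
  [[0,-0.13,0,-0.15,0,0,0],[0,-0.13,0,-0.15,0,0,0],[0,0,0,0,0,0,0]],
])

```text
time: 9.08
tool_pos: [0.6125, -0.05, 0.0323]
tool_rot: [-0.3, 0.636, 0.647, 0.295]
contact_force: [0.9, -0.7, 5.1]
gripper_width: 0.272
grasp_force: 59.3
```

Request:
jog_arm([
  [[0,0.22,0,-0.24,0,-0.0218,0],[0,0.22,0,-0.24,0,-0.0218,0],[0,0.22,0,-0.24,0,-0.0218,0],[0,0.22,0,-0.24,0,-0.0218,0],[0,0.22,0,-0.24,0,-0.0218,0],[0,0.22,0,-0.24,0,-0.0218,0],[0,0.22,0,-0.24,0,-0.0218,0],[0,0.22,0,-0.24,0,-0.0218,0],[0,0.22,0,-0.24,0,-0.0218,0],[0,0.22,0,-0.24,0,-0.0218,0]],
])

```text
time: 9.92
tool_pos: [0.6118, -0.0508, 0.0646]
tool_rot: [-0.227, 0.664, 0.677, 0.223]
contact_force: [0.1, 3.4, -0.2]
gripper_width: 0.271
grasp_force: 58.7
```

```bash
python3 - <<'E'
from p import *
st(); print("nominal",tool(12.5,None)[1])
E
```

```text
t 9.92 q [-0.456  0.339  1.684  0.569  1.471 -0.637] p [ 0.6118 -0.0508  0.0646] F [ 0.1  3.4 -0.2] w 2.3 g 58.7
 tool x [-0.015  0.798  0.603] z [-0.012  0.603 -0.798]
nominal [ 0.61269806 -0.04886981  0.06522146]
```

Request:
jog_arm([
  [[0,0.2,0,-0.22,0,-0.0218,0],[0,0.2,0,-0.22,0,-0.0218,0],[0,0.2,0,-0.22,0,-0.0218,0],[0,0.2,0,-0.22,0,-0.0218,0],[0,0.2,0,-0.22,0,-0.0218,0],[0,0.2,0,-0.22,0,-0.0218,0],[0,0.2,0,-0.22,0,-0.0218,0],[0,0.2,0,-0.22,0,-0.0218,0],[0,0.2,0,-0.22,0,-0.0218,0],[0,0.2,0,-0.22,0,-0.0218,0]],
])

```text
time: 10.75
tool_pos: [0.6123, -0.0454, 0.0941]
tool_rot: [-0.152, 0.685, 0.697, 0.15]
contact_force: [-1.1, 3.0, -1.0]
gripper_width: 0.271
grasp_force: 58.8
```

Request:
jog_arm([
  [[0,0.18,0,-0.2,0,-0.0218,0],[0,0.18,0,-0.2,0,-0.0218,0],[0,0.18,0,-0.2,0,-0.0218,0],[0,0.18,0,-0.2,0,-0.0218,0],[0,0.18,0,-0.2,0,-0.0218,0],[0,0.18,0,-0.2,0,-0.0218,0],[0,0.18,0,-0.2,0,-0.0218,0],[0,0.18,0,-0.2,0,-0.0218,0],[0,0.18,0,-0.2,0,-0.0218,0],[0,0.18,0,-0.2,0,-0.0218,0],[0,0,0,0,0,0,0]],
])

```text
time: 11.67
tool_pos: [0.6123, -0.0349, 0.1193]
tool_rot: [-0.074, 0.696, 0.71, 0.074]
contact_force: [-0.3, -1.5, 0.8]
gripper_width: 0.275
grasp_force: 59.2
```

```bash
python3 - <<'E'
from p import *
st(); print("nominal",tool(37.5,None)[1]); lift([37.5,50,62.5,75,87.5],10)
cv2.imwrite("pics/f.png",np.hstack([cv2.resize(grab_frame("scene")["color"][195:355,230:390],(400,400)),cv2.resize(grab_frame("top")["color"][140:300,260:420],(400,400))]))
E
```

```text
t 11.67 q [-0.271  0.139  1.724  0.207  1.342 -0.344] p [ 0.6123 -0.0349  0.1193] F [-0.3 -1.5  0.8] w 2.34 g 59.2
 tool x [-0.02   0.978  0.209] z [-0.002  0.209 -0.978]
nominal [ 0.61242602 -0.03375646  0.1194232 ]
10 x [0, 0.19, 0.0, -0.17, 0.0, -0.0218, -0.0] mid [ 0.612 -0.027  0.129] end [ 0.612 -0.018  0.139]
10 x [0, 0.21, -0.0, -0.15, 0.0, -0.0218, 0.0] mid [ 0.612 -0.007  0.146] end [0.612 0.004 0.151]
10 x [0, 0.25, -0.0, -0.14, -0.0, -0.0218, -0.0] mid [0.611 0.018 0.155] end [0.611 0.032 0.157]
10 x [0, 0.28, 0.0, -0.14, 0.0, -0.0218, 0.0] mid [0.611 0.048 0.157] end [0.611 0.063 0.155]
```

View pics/f.png

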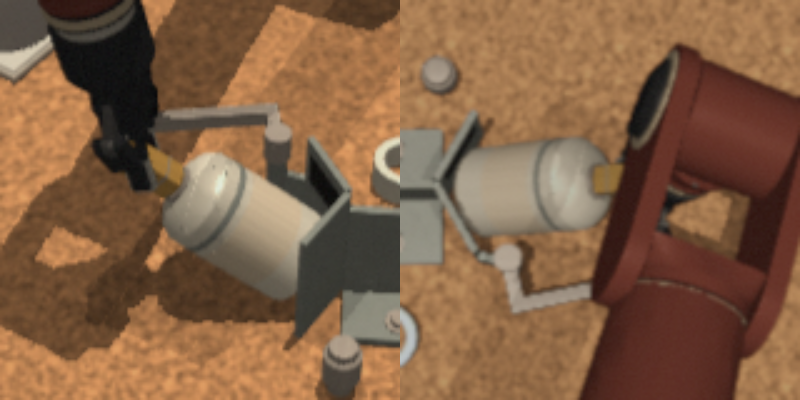

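Request:
jog_arm([
  [[0,0.19,0,-0.17,0,-0.0218,0],[0,0.19,0,-0.17,0,-0.0218,0],[0,0.19,0,-0.17,0,-0.0218,0],[0,0.19,0,-0.17,0,-0.0218,0],[0,0.19,0,-0.17,0,-0.0218,0],[0,0.19,0,-0.17,0,-0.0218,0],[0,0.19,0,-0.17,0,-0.0218,0],[0,0.19,0,-0.17,0,-0.0218,0],[0,0.19,0,-0.17,0,-0.0218,0],[0,0.19,0,-0.17,0,-0.0218,0]],
])

```text
time: 12.6
tool_pos: [0.612, -0.0185, 0.1385]
tool_rot: [0.003, 0.701, 0.714, -0.002]
contact_force: [-1.1, -4.6, 5.7]
gripper_width: 0.273
grasp_force: 59.7
```

Request:
jog_arm([
  [[0,0.21,0,-0.15,0,-0.0218,0],[0,0.21,0,-0.15,0,-0.0218,0],[0,0.21,0,-0.15,0,-0.0218,0],[0,0.21,0,-0.15,0,-0.0218,0],[0,0.21,0,-0.15,0,-0.0218,0],[0,0.21,0,-0.15,0,-0.0218,0],[0,0.21,0,-0.15,0,-0.0218,0],[0,0.21,0,-0.15,0,-0.0218,0],[0,0.21,0,-0.15,0,-0.0218,0],[0,0.21,0,-0.15,0,-0.0218,0],[0,0,0,0,0,0,0]],
])

```text
time: 13.52
tool_pos: [0.6117, 0.0047, 0.1521]
tool_rot: [0.081, 0.696, 0.709, -0.078]
contact_force: [-1.4, -1.3, 7.3]
gripper_width: 0.272
grasp_force: 60.0
```

```bash
python3 - <<'E'
from p import *
st(); print("nominal",tool(62.5,None)[1])
g=grab_frame("scene"); c=world(g,regions_of("canister",g)[0]["pixels"]); print("low z",np.percentile(c,[1,3],0))
E
```

```text
t 13.52 q [-0.011  0.093  1.718 -0.233  1.328  0.025] p [0.6117 0.0047 0.1521] F [-1.4 -1.3  7.3] w 2.31 g 60.0
 tool x [-0.019  0.974 -0.224] z [ 0.006 -0.224 -0.975]
nominal [0.61172221 0.00534388 0.15124688]
low z [[ 0.58411139 -0.00991487  0.02369338]
 [ 0.59507099 -0.0032385   0.03167432]]
```

Request:
jog_arm([
  [[0,0.25,0,-0.14,0,-0.0218,0],[0,0.25,0,-0.14,0,-0.0218,0],[0,0.25,0,-0.14,0,-0.0218,0],[0,0.25,0,-0.14,0,-0.0218,0],[0,0.25,0,-0.14,0,-0.0218,0],[0,0.25,0,-0.14,0,-0.0218,0],[0,0.25,0,-0.14,0,-0.0218,0],[0,0.25,0,-0.14,0,-0.0218,0],[0,0.25,0,-0.14,0,-0.0218,0],[0,0.25,0,-0.14,0,-0.0218,0]],
])

```text
time: 14.45
tool_pos: [0.6112, 0.0322, 0.1585]
tool_rot: [0.158, 0.683, 0.696, -0.154]
contact_force: [-2.5, -1.6, 11.2]
gripper_width: 0.271
grasp_force: 60.2
```

Request:
jog_arm([
  [[0,0.28,0,-0.14,0,-0.0218,0],[0,0.28,0,-0.14,0,-0.0218,0],[0,0.28,0,-0.14,0,-0.0218,0],[0,0.28,0,-0.14,0,-0.0218,0],[0,0.28,0,-0.14,0,-0.0218,0],[0,0.28,0,-0.14,0,-0.0218,0]],
])

```text
time: 14.95
tool_pos: [0.6109, 0.0511, 0.1586]
tool_rot: [0.204, 0.672, 0.684, -0.198]
contact_force: [-3.6, 0.1, 12.8]
gripper_width: 0.271
grasp_force: 60.4
```

```bash
python3 - <<'E'
from p import *
st(); print("nominal",tool(82.5,None)[1]); lift([82.5,90],6)
E
```

```text
t 14.95 q [ 0.207  0.185  1.673 -0.572  1.43   0.315] p [0.6109 0.0511 0.1586] F [-3.6  0.1 12.8] w 2.31 g 60.4
 tool x [-0.014  0.838 -0.545] z [ 0.012 -0.545 -0.838]
nominal [0.61089206 0.05146319 0.15641198]
6 x [0, 0.3, 0.0, -0.15, -0.0, -0.0218, 0.0] mid [0.611 0.06  0.155] end [0.611 0.07  0.153]
```

Request:
jog_arm([
  [[0,0.28,0,-0.18,0,-0.0218,0],[0,0.28,0,-0.18,0,-0.0218,0],[0,0.28,0,-0.18,0,-0.0218,0],[0,0.28,0,-0.18,0,-0.0218,0],[0,0.28,0,-0.18,0,-0.0218,0],[0,0,0,0,0,0,0]],
])

```text
time: 15.45
tool_pos: [0.6104, 0.0688, 0.1565]
tool_rot: [0.241, 0.66, 0.672, -0.234]
contact_force: [-1.2, 0.5, 9.4]
gripper_width: 0.272
grasp_force: 60.0
```

```bash
python3 - <<'E'
from p import *
st(); print("nominal",tool(88.75,None)[1])
for n in("scene","top"):
    g=grab_frame(n); p=pts(g,np.array([.56,-.01,.02]),np.array([.66,.125,.15]))
    b=p[(p[:,2]>.03)&(p[:,2]<.1)&(p[:,1]<.1)]; print(n,np.percentile(b,[1,99],0).round(4).tolist())
cv2.imwrite("pics/g.png",np.hstack([cv2.resize(grab_frame("scene")["color"][195:355,260:420],(400,400)),cv2.resize(grab_frame("top")["color"][140:300,240:400],(400,400))]))
E
```

```text
t 15.45 q [ 0.271  0.236  1.649 -0.664  1.479  0.392] p [0.6104 0.0688 0.1565] F [-1.2  0.5  9.4] w 2.31 g 60.0
 tool x [-0.014  0.774 -0.633] z [ 0.014 -0.633 -0.774]
nominal [0.61059867 0.06776296 0.15412389]
scene [[0.6176, 0.0371, 0.0305], [0.654, 0.0941, 0.0995]]
top [[0.5664, 0.0362, 0.0334], [0.6014, 0.0989, 0.099]]
```

View pics/g.png

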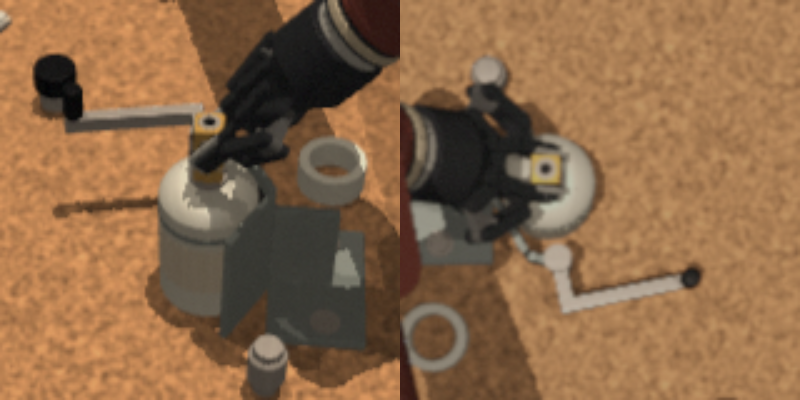

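Request:
jog_arm([
  [[0,0.28,0,-0.18,0,-0.0218,0],[0,0.07,0,-0.13,0,0,0],[0,0.06,0,-0.05,0,0,0],[0,0,0,0,0,0,0],[0,0,0,0,0,0,0]],
])

```text
time: 16.07
tool_pos: [0.6102, 0.0721, 0.156]
tool_rot: [0.248, 0.657, 0.669, -0.242]
contact_force: [0.1, -5.0, 5.9]
gripper_width: 0.269
grasp_force: 59.6
```

```bash
python3 - <<'E'
from p import *
st()
for n in("scene","top"):
    g=grab_frame(n); p=pts(g,np.array([.56,-.01,.02]),np.array([.66,.125,.15]))
    b=p[(p[:,2]>.03)&(p[:,2]<.1)&(p[:,1]<.1)]
    for lo,hi in((.03,.055),(.055,.08),(.08,.105)):
        c=b[(b[:,2]>lo)&(b[:,2]<hi)]; print(n,lo,len(c),np.percentile(c[:,1],[1,2,5]).round(4))
E
```

```text
t 16.07 q [ 0.283  0.248  1.644 -0.682  1.491  0.407] p [0.6102 0.0721 0.156 ] F [ 0.1 -5.   5.9] w 2.28 g 59.6
 tool x [-0.013  0.76  -0.65 ] z [ 0.013 -0.65  -0.76 ]
scene 0.03 187 [0.0402 0.0404 0.0429]
scene 0.055 200 [0.0398 0.0398 0.0425]
scene 0.08 177 [0.0393 0.0394 0.042 ]
top 0.03 25 [0.0418 0.0423 0.0439]
top 0.055 33 [0.0387 0.0387 0.04  ]
top 0.08 32 [0.0384 0.0385 0.0386]
```

Request:
jog_arm([
  [[2.6,0,0,0,0,0,0],[3,0,0,0,0,0,0],[3.5,0,0,0,0,0,0],[4,0,0,0,0,0,0],[5,0,0,0,0,0,0],[5,0,0,0,0,0,0],[5,0,0,0,0,0,0],[5,0,0,0,0,0,0]],
])

```text
time: 16.83
tool_pos: [0.61, 0.0732, 0.1544]
tool_rot: [0.246, 0.658, 0.67, -0.241]
contact_force: [1.0, -0.3, -0.1]
gripper_width: 0.586
grasp_force: 0.0
```

```bash
cat >> p.py <<'E'
def front():
  from scipy.optimize import least_squares
  for n in("scene","top"):
    g=grab_frame(n); p=pts(g,np.array([.56,-.01,.02]),np.array([.66,.125,.15]))
    b=p[(p[:,2]>.03)&(p[:,2]<.1)&(p[:,1]<.085)]
    for lo,hi in((.03,.065),(.065,.1)):
        c=b[(b[:,2]>lo)&(b[:,2]<hi)]; s=least_squares(lambda v:np.hypot(c[:,0]-v[0],c[:,1]-v[1])-.042,[.61,.08],loss="soft_l1",f_scale=.002)
        print(n,lo,len(c),np.percentile(c[:,1],[1,2,5]).round(4),"axis",s.x.round(4),"seat",(AP-.0485*XB)[:2].round(4))
E
python3 - <<'E'
from p import *
st(); front()
E
```

```text
t 16.83 q [ 0.283  0.248  1.644 -0.676  1.489  0.406] p [0.61   0.0732 0.1544] F [ 1.  -0.3 -0.1] w 4.98 g 0.0
 tool x [-0.014  0.763 -0.646] z [ 0.012 -0.646 -0.764]
scene 0.03 216 [0.0401 0.0402 0.0427] axis [0.6092 0.0793] seat [0.6104 0.0803]
scene 0.065 249 [0.0393 0.0396 0.042 ] axis [0.6093 0.0795] seat [0.6104 0.0803]
top 0.03 33 [0.0388 0.0389 0.039 ] axis [0.6089 0.0795] seat [0.6104 0.0803]
top 0.065 42 [0.0385 0.0386 0.0388] axis [0.6088 0.0794] seat [0.6104 0.0803]
```

Request:
jog_arm([
  [[5,0,0,-0.5,0,0,0],[5,0,0,-1,0,0,0],[5,0,0,-1,0,0,0],[5,0,0,-1.5,0,0,0],[5,0,0,-2,0,0,0],[5,0,0,-2,0,0,0],[5,0,0,-2,0,0,0],[5,-2,0,-2.3,0,0,0],[5,-2,0,-2.3,0,0,0]],
])

```text
time: 17.68
tool_pos: [0.6082, 0.1385, 0.2929]
tool_rot: [0.245, 0.657, 0.671, -0.241]
contact_force: [0.3, 0.0, -0.1]
gripper_width: 0.588
grasp_force: 0.0
```

```bash
python3 - <<'E'
from p import *
st(); front()
R=ori(np.array([0,1.]),25); p1=np.array([.527,-.0447,.23]); rows(R,p1,16,5)
for n in("scene","top"):
    g=grab_frame(n); k=pts(g,np.array([.48,-.1,.125]),np.array([.56,0,.15])); t=k[k[:,2]>.136]
    print(n,len(k),t.mean(0),k.min(0),k.max(0))
E
```

```text
t 17.68 q [ 0.377  0.191  1.47  -0.659  1.728  0.333] p [0.6082 0.1385 0.2929] F [ 0.3  0.  -0.1] w 5.0 g 0.0
 tool x [-0.016  0.763 -0.646] z [ 0.012 -0.646 -0.763]
scene 0.03 214 [0.0401 0.0402 0.0425] axis [0.6092 0.0798] seat [0.6104 0.0803]
scene 0.065 241 [0.0394 0.0395 0.0399] axis [0.609  0.0793] seat [0.6104 0.0803]
top 0.03 32 [0.0388 0.0388 0.04  ] axis [0.6088 0.0796] seat [0.6104 0.0803]
top 0.065 45 [0.0384 0.0384 0.0385] axis [0.6088 0.0796] seat [0.6104 0.0803]
16 x [5, -1.11, -0.54, 0.65, 0.001, 0.0709, 0.0011] mid [0.569 0.037 0.292] end [ 0.527 -0.045  0.23 ]
scene 77 [ 0.52778002 -0.04958216  0.1406536 ] [ 0.51681854 -0.05750807  0.12514128] [ 0.53673059 -0.0410743   0.14887018]
top 57 [ 0.52416563 -0.05033722  0.14143447] [ 0.51695592 -0.05835848  0.12635406] [ 0.53212423 -0.0413304   0.14782923]
```

Request:
jog_arm([
  [[5,-1.11,-0.54,0.65,0.001,0.0709,0.001],[5,-1.11,-0.54,0.65,0.001,0.0709,0.001],[5,-1.11,-0.54,0.65,0.001,0.0709,0.001],[5,-1.11,-0.54,0.65,0.001,0.0709,0.001],[5,-1.11,-0.54,0.65,0.001,0.0709,0.001],[5,-1.11,-0.54,0.65,0.001,0.0709,0.001],[5,-1.11,-0.54,0.65,0.001,0.0709,0.001],[5,-1.11,-0.54,0.65,0.001,0.0709,0.001],[5,-1.11,-0.54,0.65,0.001,0.0709,0.001],[5,-1.11,-0.54,0.65,0.001,0.0709,0.001],[5,-1.11,-0.54,0.65,0.001,0.0709,0.001],[5,-1.11,-0.54,0.65,0.001,0.0709,0.001],[5,-1.11,-0.54,0.65,0.001,0.0709,0.001],[5,-1.11,-0.54,0.65,0.001,0.0709,0.001],[5,-1.11,-0.54,0.65,0.001,0.0709,0.001],[5,-1.11,-0.54,0.65,0.001,0.0709,0.001],[5,0,0,0,0,0,0]],
])

```text
time: 19.3
tool_pos: [0.5209, -0.048, 0.2187]
tool_rot: [-0.16, 0.693, 0.688, 0.146]
contact_force: [0.5, -0.2, -1.7]
gripper_width: 0.582
grasp_force: 0.0
```

```bash
python3 - <<'E'
from p import *
st(); R=ori(np.array([0,1.]),25); rows(R,np.array([.526,-.045,.116]),8,5)
E
```

```text
t 19.3 q [-0.441 -0.096  1.824  0.384  1.622 -0.454] p [ 0.5209 -0.048   0.2187] F [ 0.5 -0.2 -1.7] w 4.95 g 0.0
 tool x [0.011 0.906 0.422] z [-0.018  0.423 -0.906]
8 x [5, -0.51, 0.08, 1.18, -0.0022, 0.0, -0.0014] mid [ 0.523 -0.047  0.167] end [ 0.526 -0.045  0.116]
```

Request:
jog_arm([
  [[5,-0.51,0.08,1.18,-0.002,0,-0.001],[5,-0.51,0.08,1.18,-0.002,0,-0.001],[5,-0.51,0.08,1.18,-0.002,0,-0.001],[5,-0.51,0.08,1.18,-0.002,0,-0.001],[5,-0.51,0.08,1.18,-0.002,0,-0.001],[5,-0.51,0.08,1.18,-0.002,0,-0.001],[5,-0.51,0.08,1.18,-0.002,0,-0.001],[5,-0.4,0.08,0.9,-0.002,0,-0.001],[5,0,0,0,0,0,0]],
])

```text
time: 20.05
tool_pos: [0.528, -0.0434, 0.1207]
tool_rot: [-0.152, 0.69, 0.691, 0.152]
contact_force: [-0.5, 0.1, 0.6]
gripper_width: 0.587
grasp_force: 0.0
```

```bash
python3 - <<'E'
from p import *
st()
cv2.imwrite("pics/k.png",np.hstack([cv2.resize(grab_frame("scene")["color"][195:355,230:390],(400,400)),cv2.resize(grab_frame("top")["color"][160:320,260:420],(400,400))]))
E
```

```text
t 20.05 q [-0.431  0.005  1.9    0.396  1.439 -0.526] p [ 0.528  -0.0434  0.1207] F [-0.5  0.1  0.6] w 4.99 g 0.0
 tool x [-0.002  0.907  0.42 ] z [ 0.     0.42  -0.907]
```

View pics/k.png

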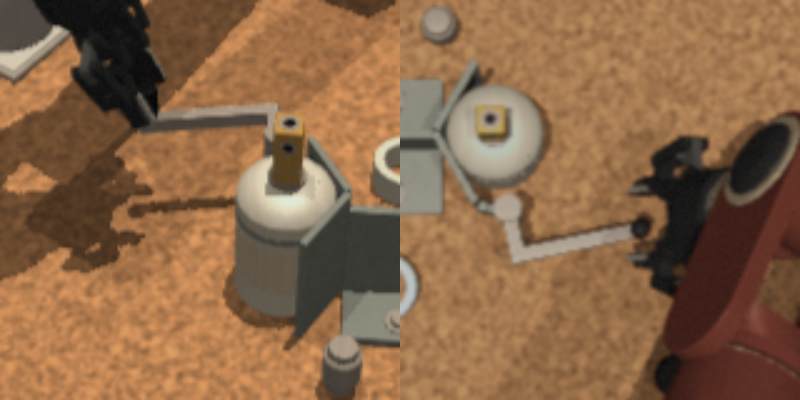

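Request:
jog_arm([
  [[5,-0.15,0,0.3,0,0,0],[0,0,0,0,0,0,0],[0,0,0,0,0,0,0],[0,0,0,0,0,0,0],[0,0,0,0,0,0,0],[0,0,0,0,0,0,0],[0,0,0,0,0,0,0],[0,0,0,0,0,0,0]],
])

```text
time: 20.82
tool_pos: [0.5298, -0.0446, 0.121]
tool_rot: [-0.149, 0.69, 0.692, 0.153]
contact_force: [-2.1, -3.1, 4.3]
gripper_width: 0.184
grasp_force: 58.9
```

```bash
python3 - <<'E'
from p import *
st()
# arc about the hinge; tool orientation turns about vertical by YAW of the swing fraction
H=(AP-.06*XB+.068*YB)[:2]; R0,p0=pose(); G=p0-.019*R0.as_matrix()[:,2]
r=G[:2]-H; cl=(-.042*XB-.11*YB)[:2]; th=np.arctan2(cl[1],cl[0])-np.arctan2(r[1],r[0]); print("hinge",H,"r",np.hypot(*r),np.hypot(*cl),"to close",th)
off=p0-np.append(G[:2],p0[2]); N=8; prev=p0
for k in range(1,N+1):
    c,s=np.cos(th*k/N),np.sin(th*k/N); q=np.append(H+np.array([c*r[0]-s*r[1],s*r[0]+c*r[1]]),p0[2])+off
    rows(R0,q,5,0,R0,prev); prev=q
E
```

```text
t 20.82 q [-0.431  0.005  1.898  0.396  1.435 -0.528] p [ 0.5298 -0.0446  0.121 ] F [-2.1 -3.1  4.3] w 1.57 g 58.9
 tool x [-0.004  0.908  0.418] z [ 0.005  0.418 -0.908]
hinge [0.54259084 0.06758592] r 0.12082701057007116 0.11774548823628021 to close 1.3310189194330946
5 x [0, -0.01, 0.4, -0.0, 0.0, 0.0, 0.0] mid [ 0.538 -0.045  0.121] end [ 0.55  -0.045  0.121]
5 x [0, 0.05, 0.4, 0.03, 0.0, 0.0, 0.0] mid [ 0.558 -0.044  0.121] end [ 0.57  -0.042  0.121]
5 x [0, 0.11, 0.38, 0.05, 0.0, 0.0, 0.0] mid [ 0.577 -0.04   0.121] end [ 0.589 -0.036  0.121]
5 x [0, 0.17, 0.36, 0.08, 0.0, 0.0, 0.0] mid [ 0.596 -0.032  0.121] end [ 0.607 -0.027  0.121]
5 x [0, 0.22, 0.32, 0.1, 0.0, 0.0, 0.0] mid [ 0.613 -0.022  0.121] end [ 0.623 -0.015  0.121]
5 x [0, 0.26, 0.28, 0.12, 0.0, 0.0, 0.0] mid [ 0.628 -0.009  0.121] end [ 0.637 -0.     0.121]
5 x [0, 0.3, 0.23, 0.14, 0.0, 0.0, 0.0] mid [0.641 0.006 0.121] end [0.648 0.016 0.121]
5 x [0, 0.33, 0.17, 0.15, 0.0, 0.0, 0.0] mid [0.651 0.024 0.121] end [0.656 0.034 0.121]
```

Request:
jog_arm([
  [[0,-0.01,0.4,0,0,0,0],[0,-0.01,0.4,0,0,0,0],[0,-0.01,0.4,0,0,0,0],[0,-0.01,0.4,0,0,0,0],[0,-0.01,0.4,0,0,0,0],[0,0.05,0.4,0.03,0,0,0],[0,0.05,0.4,0.03,0,0,0],[0,0.05,0.4,0.03,0,0,0],[0,0.05,0.4,0.03,0,0,0],[0,0.05,0.4,0.03,0,0,0]],
])

```text
time: 21.65
tool_pos: [0.5696, -0.0419, 0.1207]
tool_rot: [-0.15, 0.689, 0.692, 0.153]
contact_force: [-5.5, -2.8, 6.7]
gripper_width: 0.182
grasp_force: 60.5
```

Request:
jog_arm([
  [[0,0.11,0.38,0.05,0,0,0],[0,0.11,0.38,0.05,0,0,0],[0,0.11,0.38,0.05,0,0,0],[0,0.11,0.38,0.05,0,0,0],[0,0.11,0.38,0.05,0,0,0],[0,0.17,0.36,0.08,0,0,0],[0,0.17,0.36,0.08,0,0,0],[0,0.17,0.36,0.08,0,0,0],[0,0.17,0.36,0.08,0,0,0],[0,0.17,0.36,0.08,0,0,0]],
])

```text
time: 22.48
tool_pos: [0.6053, -0.0241, 0.1207]
tool_rot: [-0.153, 0.689, 0.692, 0.153]
contact_force: [-7.5, 2.1, 7.9]
gripper_width: 0.185
grasp_force: 62.7
```

```bash
python3 - <<'E'
from p import *
st(); front()
for n in("scene","top"):
    g=grab_frame(n); b=pts(g,np.array([.5,-.06,.1]),np.array([.66,.06,.112])); print(n,len(b),[x.tolist() for x in line(b)])
E
```

```text
t 22.48 q [-0.351  0.164  1.73   0.414  1.42  -0.454] p [ 0.6053 -0.0241  0.1207] F [-7.5  2.1  7.9] w 1.57 g 62.7
 tool x [-0.005  0.906  0.423] z [-0.     0.423 -0.906]
scene 0.03 214 [0.0401 0.0401 0.042 ] axis [0.6097 0.0799] seat [0.6104 0.0803]
scene 0.065 267 [-0.0075 -0.0047  0.0009] axis [0.6084 0.0779] seat [0.6104 0.0803]
top 0.03 31 [0.0388 0.0388 0.0399] axis [0.6089 0.0793] seat [0.6104 0.0803]
top 0.065 43 [0.0384 0.0384 0.0384] axis [0.6087 0.0795] seat [0.6104 0.0803]
scene 388 [[0.5663646459579468, -0.0004412465787027031], [-0.7722673416137695, 0.6352977156639099]]
top 316 [[0.5440597534179688, 0.016232606023550034], [-0.7409104704856873, 0.671603798866272]]
```

Request:
jog_arm([
  [[0,0.22,0.32,0.1,0,0,0],[0,0.22,0.32,0.1,0,0,0],[0,0.22,0.32,0.1,0,0,0],[0,0.22,0.32,0.1,0,0,0],[0,0.22,0.32,0.1,0,0,0],[0,0.26,0.28,0.12,0,0,0],[0,0.26,0.28,0.12,0,0,0],[0,0.26,0.28,0.12,0,0,0],[0,0.26,0.28,0.12,0,0,0],[0,0.26,0.28,0.12,0,0,0]],
])

```text
time: 23.52
tool_pos: [0.6333, 0.0037, 0.1207]
tool_rot: [-0.156, 0.688, 0.692, 0.153]
contact_force: [-10.4, 8.5, 8.5]
gripper_width: 0.184
grasp_force: 63.7
```

Request:
jog_arm([
  [[0,0.3,0.23,0.14,0,0,0],[0,0.3,0.23,0.14,0,0,0],[0,0.3,0.23,0.14,0,0,0],[0,0.3,0.23,0.14,0,0,0],[0,0.3,0.23,0.14,0,0,0],[0,0.33,0.17,0.15,0,0,0],[0,0.33,0.17,0.15,0,0,0],[0,0.33,0.17,0.15,0,0,0]],
])

```text
time: 24.18
tool_pos: [0.649, 0.0304, 0.1206]
tool_rot: [-0.156, 0.688, 0.693, 0.151]
contact_force: [-16.7, 7.0, 10.6]
gripper_width: 0.186
grasp_force: 62.5
```

```bash
cat >> p.py <<'E'
def bar():
  for n in("scene","top"):
    g=grab_frame(n); b=pts(g,np.array([.57,-.06,.1]),np.array([.64,.037,.112])); l=line(b); d=l[1]*np.sign(l[1][0]); print(n,len(b),l[0],"bar angle",np.degrees(np.arctan2(d[1],d[0])),"closed",np.degrees(np.arctan2(-YB[1],-YB[0])))
E
python3 - <<'E'
from p import *
st(); front(); bar()
E
```

```text
t 24.18 q [-0.248  0.241  1.642  0.428  1.398 -0.359] p [0.649  0.0304 0.1206] F [-16.7   7.   10.6] w 1.58 g 62.5
 tool x [-0.005  0.906  0.424] z [-0.008  0.424 -0.906]
scene 0.03 217 [0.04   0.0401 0.0423] axis [0.6091 0.0794] seat [0.6104 0.0803]
scene 0.065 269 [0.0123 0.0142 0.0214] axis [0.6087 0.0783] seat [0.6104 0.0803]
top 0.03 33 [0.0388 0.0388 0.0402] axis [0.6088 0.0795] seat [0.6104 0.0803]
top 0.065 44 [0.0384 0.0384 0.0387] axis [0.6088 0.0796] seat [0.6104 0.0803]
scene 32 [0.5785459 0.0234102] bar angle 7.2881165 closed 1.031212669887953
top 116 [0.5951252  0.02122854] bar angle -1.5546384 closed 1.031212669887953
```

Request:
jog_arm([
  [[0,0.1,-0.2,0.05,0,0,0],[0,0.1,-0.2,0.05,0,0,0],[0,0.18,0,0.08,0,0,0],[0,0.18,0,0.08,0,0,0],[0,0,0,0,0,0,0]],
])

```text
time: 24.8
tool_pos: [0.6502, 0.0336, 0.1208]
tool_rot: [-0.149, 0.69, 0.692, 0.154]
contact_force: [5.4, -0.9, 0.9]
gripper_width: 0.182
grasp_force: 62.2
```

```bash
python3 - <<'E'
from p import *
st(); bar()
E
```

```text
t 24.8 q [-0.242  0.232  1.65   0.428  1.379 -0.352] p [0.6502 0.0336 0.1208] F [ 5.4 -0.9  0.9] w 1.55 g 62.2
 tool x [-0.004  0.908  0.418] z [ 0.007  0.418 -0.908]
scene 30 [0.57931113 0.02507102] bar angle 10.858606 closed 1.031212669887953
top 109 [0.5975037  0.02250226] bar angle 0.83686197 closed 1.031212669887953
```

Nearly closed; push gently until the stop is felt.

Request:
jog_arm([
  [[0,0.14,0,0.06,0,0,0],[0,0.14,0,0.06,0,0,0],[0,0.14,0,0.06,0,0,0],[0,0,0,0,0,0,0]],
])

```text
time: 25.23
tool_pos: [0.6513, 0.0364, 0.1208]
tool_rot: [-0.146, 0.69, 0.692, 0.154]
contact_force: [8.3, -4.7, -1.2]
gripper_width: 0.185
grasp_force: 62.3
```

Request:
jog_arm([
  [[0,0.09,0,0.04,0,0,0],[0,0.09,0,0.04,0,0,0],[0,0,0,0,0,0,0]],
])

```text
time: 25.48
tool_pos: [0.6518, 0.0376, 0.1208]
tool_rot: [-0.145, 0.69, 0.692, 0.154]
contact_force: [10.9, -6.6, -1.4]
gripper_width: 0.182
grasp_force: 62.4
```

```bash
python3 - <<'E'
from p import *
st(); bar(); front()
E
```

```text
t 25.48 q [-0.234  0.231  1.651  0.426  1.371 -0.345] p [0.6518 0.0376 0.1208] F [10.9 -6.6 -1.4] w 1.55 g 62.4
 tool x [-0.004  0.91   0.414] z [ 0.012  0.414 -0.91 ]
scene 18 [0.57678735 0.02772516] bar angle 7.0961833 closed 1.031212669887953
top 106 [0.595737   0.02357822] bar angle 2.4719493 closed 1.031212669887953
scene 0.03 215 [0.0401 0.0403 0.042 ] axis [0.6088 0.0794] seat [0.6104 0.0803]
scene 0.065 260 [0.022  0.0232 0.029 ] axis [0.6087 0.0786] seat [0.6104 0.0803]
top 0.03 34 [0.0388 0.0389 0.0403] axis [0.6087 0.0795] seat [0.6104 0.0803]
top 0.065 44 [0.0384 0.0385 0.0386] axis [0.6089 0.0795] seat [0.6104 0.0803]
```

Request:
jog_arm([
  [[0,0.1,0.15,0.05,0,0,0],[0,0.1,0.1,0.05,0,0,0],[0,0.1,0,0.05,0,0,0],[0,0,0,0,0,0,0]],
])

```text
time: 26.02
tool_pos: [0.6534, 0.0426, 0.1208]
tool_rot: [-0.148, 0.69, 0.691, 0.154]
contact_force: [8.3, -2.0, 0.3]
gripper_width: 0.191
grasp_force: 60.9
```

Request:
jog_arm([
  [[0,0.1,0,0.05,0,0,0],[0,0.1,0,0.05,0,0,0],[0,0.1,0,0.05,0,0,0],[0,0,0,0,0,0,0]],
])

```text
time: 26.35
tool_pos: [0.6535, 0.0428, 0.1207]
tool_rot: [-0.145, 0.691, 0.692, 0.152]
contact_force: [5.7, -13.1, 1.3]
gripper_width: 0.186
grasp_force: 61.6
```

```bash
python3 - <<'E'
from p import *
st(); bar()
E
```

```text
t 26.35 q [-0.224  0.234  1.647  0.424  1.369 -0.334] p [0.6535 0.0428 0.1207] F [  5.7 -13.1   1.3] w 1.58 g 61.6
 tool x [-0.003  0.911  0.411] z [ 0.01   0.411 -0.911]
scene 6 [0.57466024 0.03036571] bar angle -0.16004263 closed 1.031212669887953
top 114 [0.5902693  0.02658918] bar angle 5.742765 closed 1.031212669887953
```

Request:
jog_arm([
  [[1.8,-0.1,0,-0.05,0,0,0],[2.2,-0.1,0,-0.05,0,0,0],[2.6,0,0,0,0,0,0],[3,0,0,0,0,0,0],[3,0,0,0,0,0,0],[3,0,0,-0.5,0,0,0],[3,0,0,-1,0,0,0],[3,0,0,-1.5,0,0,0],[3,0,0,-2,0,0,0],[3,0,0,-3,0,0,0],[3,0,0,-3,0,0,0],[3,0,0,-3,0,0,0]],
])

```text
time: 27.45
tool_pos: [0.6509, -0.0148, 0.2506]
tool_rot: [-0.149, 0.69, 0.692, 0.154]
contact_force: [0.3, -0.5, 0.7]
gripper_width: 0.351
grasp_force: 0.0
```

```bash
python3 - <<'E'
from p import *
st(); front()
H=(AP-.06*XB+.068*YB)[:2]
for n in("scene","top"):
    g=grab_frame(n); k=pts(g,np.array([.60,-.03,.125]),np.array([.70,.055,.15])); t=k[k[:,2]>.136]; r=t.mean(0)[:2]-H
    print(n,len(k),t.mean(0),"knob angle rel closed",np.degrees(np.arctan2(r[1],r[0]))-np.degrees(np.arctan2(-.04002,.11074)),np.hypot(*r))
    b=pts(g,np.array([.56,-.01,.103]),np.array([.63,.036,.112])); q=[round(np.median(b[(b[:,0]>a)&(b[:,0]<a+.02),1]),4) for a in(.56,.58,.6)]; print(" bar y at .57 .59 .61:",q)
cv2.imwrite("pics/z.png",np.hstack([cv2.resize(grab_frame("scene")["color"][195:355,260:420],(400,400)),cv2.resize(grab_frame("top")["color"][140:300,240:400],(400,400))]))
E
```

```text
t 27.45 q [-0.312  0.143  1.526  0.412  1.604 -0.329] p [ 0.6509 -0.0148  0.2506] F [ 0.3 -0.5  0.7] w 2.98 g 0.0
 tool x [-0.004  0.908  0.418] z [ 0.006  0.418 -0.908]
scene 0.03 218 [0.04   0.0401 0.0427] axis [0.6092 0.0796] seat [0.6104 0.0803]
scene 0.065 254 [0.0248 0.0292 0.0328] axis [0.6091 0.0789] seat [0.6104 0.0803]
top 0.03 32 [0.0388 0.0389 0.0401] axis [0.6088 0.0795] seat [0.6104 0.0803]
top 0.065 45 [0.0293 0.0365 0.0385] axis [0.6088 0.0796] seat [0.6104 0.0803]
scene 115 [0.65593254 0.02778528 0.14092299] knob angle rel closed 0.5201617268019767 0.12012673679428108
 bar y at .57 .59 .61: [np.float64(0.0251), np.float64(0.0261), np.float64(0.0272)]
top 97 [0.65170445 0.02718545 0.14044285] knob angle rel closed -0.44840520978862486 0.11635281292931353
 bar y at .57 .59 .61: [np.float64(0.0265), np.float64(0.025), np.float64(0.0253)]
```

View pics/z.png

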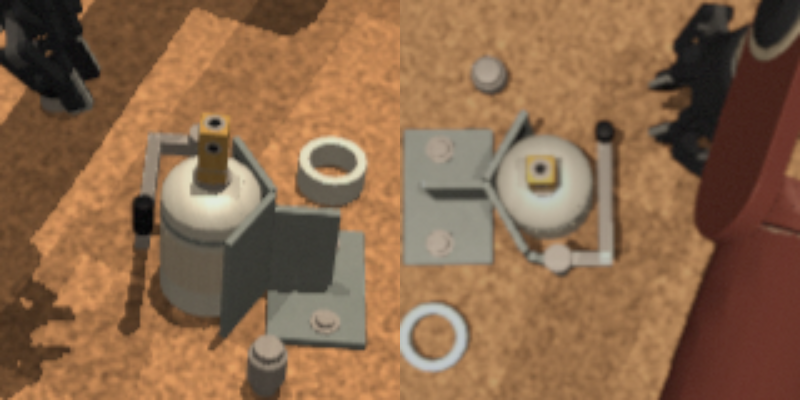

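```bash
python3 -c "
from p import *
print(job_done())"
```

```text
the job is handed in; nothing more can be done
None
```

The canister is standing in the V within about 1 mm of the seat, and the retaining arm is closed across its front, its knob within about 0.5° of the closed position. The job was handed in at about 27.5 s of the 67 s, with the robot clear of everything and the other bench items apparently untouched, though I did not re-measure them.

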